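# Re-rack the rinsed mask frames in layer order

## Task

The four rinsed mask frames stand mixed in the metal drain rack; move them one by one to the white rack so they are ready for exposure in layer order: layer 1 (tab at the far left as seen from the robot) in the slot next to the end with the steel carrying grip, then layers 2, 3 and 4 (each tab one step further right) in the following slots. Each frame must be fully down in its slot, upright and facing the same way as now, not turned round. They hold glass: do not drop or tip them, and leave the dish, the beaker and the screw case between the racks where they are.

Things in the scene. Friction and masses are not known exactly. Their poses are not given: they have to be found in the camera images.
- tab_1 (a point): Layer 1: tab centre of loose upright black mask frame, 10 mm thick (own x), 100 wide (y), 84 tall, ~90 g. Its one tab (22 wide, 10 thick, 30 tall, small white label on top, gripped) stands on the top edge, at the far left end seen from the robot, 37.5 mm to +y of the frame's middle. Point: 99 mm above the frame's bottom, 15 below the tab's top; z up. Frames differ only in the tab's place.
- tab_2 (a point): Layer 2: tab centre of loose upright black mask frame, 10 mm thick (own x), 100 wide (y), 84 tall, ~90 g. Its one tab (22 wide, 10 thick, 30 tall, small white label on top, gripped) stands on the top edge, left of the middle seen from the robot, 12.5 mm to +y of the frame's middle. Point: 99 mm above the frame's bottom, 15 below the tab's top; z up. Frames differ only in the tab's place.
- tab_3 (a point): Layer 3: tab centre of loose upright black mask frame, 10 mm thick (own x), 100 wide (y), 84 tall, ~90 g. Its one tab (22 wide, 10 thick, 30 tall, small white label on top, gripped) stands on the top edge, right of the middle seen from the robot, 12.5 mm to -y of the frame's middle. Point: 99 mm above the frame's bottom, 15 below the tab's top; z up. Frames differ only in the tab's place.
- tab_4 (a point): Layer 4: tab centre of loose upright black mask frame, 10 mm thick (own x), 100 wide (y), 84 tall, ~90 g. Its one tab (22 wide, 10 thick, 30 tall, small white label on top, gripped) stands on the top edge, at the far right end seen from the robot, 37.5 mm to -y of the frame's middle. Point: 99 mm above the frame's bottom, 15 below the tab's top; z up. Frames differ only in the tab's place.
- drain_rack: Fixed grey metal rack holding the frames at the start, 235 mm long (x), 130 wide (y), toothed side combs. Origin: centre of its underside, on the table. Slots across it at x = -69, -23, +23, +69 mm; frames stand 8 mm above the table. Side walls reach 62 mm, tooth tips 53 mm up. May lie left or right of the white rack.
- run_rack: Fixed white rack, empty, 235 mm long (x, points away from robot within 0.4 rad), 130 wide (y). Origin: centre of underside, on the table. Slots across it at x = -69, -23, +23, +69, y = 0: 13 mm wide up to 36 mm height, V mouth above to tooth tips at 53; side walls 108 apart inside, flared top at 62. Frame fully home: bottom 8, tab centre 107 mm above the table.
- grip_end: End plate of the white rack with the upright steel carrying grip (U of round bar, 80 mm wide, top 72 mm above the table); fixed, at x = -113 or +113 mm of the white rack (near or far end); the other end has a plain low plate. Origin: middle of its underside. Slots lie 44, 90, 136 and 182 mm from it.
- petri_dish: Bystander: glass dish, 61 mm across, 14 mm high, loose between the racks; leave alone. Origin: centre of its underside.
- beaker: Bystander: glass beaker, 54 mm across, 68 mm tall, loose between the racks at the back; leave alone. Origin: centre of its underside.
- objective_case: Bystander: white round screw case, 41 mm across, 53 mm tall, loose between the racks; leave alone. Origin: centre of its underside.
Things that resemble listed ones, but are neither listed nor needed, are in the scene too. Leave any pink look-alike of the grip_end alone.

How it is judged:
At the end, for the whole second after the job is handed in: All four frames released and at rest in the white rack, layer 1 next to the grip end, then 2, 3, 4: each tab within 15 mm of its place from the grip end and 10 mm across the rack (not turned round), fully down within 6 mm, upright within 0.18 rad, square within 0.2 rad (horizontal distance between tab_1 and grip_end between 0.0428 and 0.0728 m and y of tab_1 in the frame of run_rack between 0.0275 and 0.0475 m and z of tab_1 in the frame of run_rack between 0.101 and 0.113 m and angle between each of tab_1, tab_2, tab_3, tab_4's own z axis and vertical below 0.18 rad and angle between the x axis of each of tab_1, tab_2, tab_3, tab_4 and the x axis of run_rack, either way round below 0.2 rad and linear speed of each of frame_1, frame_2, frame_3, frame_4 below 0.02 m/s and horizontal distance between tab_2 and grip_end between 0.0759 and 0.1059 m and y of tab_2 in the frame of run_rack between 0.0025 and 0.0225 m and z of tab_2 in the frame of run_rack between 0.101 and 0.113 m and horizontal distance between tab_3 and grip_end between 0.1216 and 0.1516 m and y of tab_3 in the frame of run_rack between -0.0225 and -0.0025 m and z of tab_3 in the frame of run_rack between 0.101 and 0.113 m and horizontal distance between tab_4 and grip_end between 0.1708 and 0.2008 m and y of tab_4 in the frame of run_rack between -0.0475 and -0.0275 m and z of tab_4 in the frame of run_rack between 0.101 and 0.113 m); the robot touches nothing.
It fails at once if a mask frame is tipped far over (more than about 35 degrees) (angle between any of tab_1, tab_2, tab_3, tab_4's own z axis and vertical above 0.6 rad).
It fails at once if a mask frame is dropped (falls free by more than about 25 mm) ((linear speed of frame_1 above 0.7 m/s and contact force between the fingers and frame_1 below 0.01 N) or (linear speed of frame_2 above 0.7 m/s and contact force between the fingers and frame_2 below 0.01 N) or (linear speed of frame_3 above 0.7 m/s and contact force between the fingers and frame_3 below 0.01 N) or (linear speed of frame_4 above 0.7 m/s and contact force between the fingers and frame_4 below 0.01 N)).
It fails at once if the glass dish is pushed away or knocked over (distance of petri_dish from where it was at the start of the episode above 0.025 m or angle between petri_dish's own z axis and vertical above 0.5 rad).
It fails at once if the beaker is pushed away or knocked over (distance of beaker from where it was at the start of the episode above 0.025 m or angle between beaker's own z axis and vertical above 0.5 rad).
It fails at once if the screw case is pushed away or knocked over (distance of objective_case from where it was at the start of the episode above 0.025 m or angle between objective_case's own z axis and vertical above 0.5 rad).
It also fails if it takes over 106 s, if anything falls off the work surface, if the arm or the gripper's body presses on something with over 40 N, if the wrist force passes 120 N, or if a joint passes its speed limit or range.

## Robot

A 6-joint arm with a two-finger parallel gripper is mounted at the origin on a cart in front of the work surface, level with it; the furniture and walls round the work are solid. World frame = base frame: x ahead of the robot, y to its left, z up, the work surface at z = 0. Lengths are in m, angles in rad, forces in N, time in s.
With the tool pointing down it reaches from about 0.325 to 0.775 m from the base axis. Payload 5.5 kg.
Tool frame: the origin (TCP) lies between the finger pads; the fingertips stand 14 mm ahead of it and the grasp point (between the pads) lies 5 mm behind it (manip.tcp_to_tips is the distance from the TCP to the fingertips, in m); z points along the fingers, y is the line along which they close (so a half turn about z gives the same grasp; the last joint's range is limited). The gripper opens to 88 mm and grips with 3 to 60 N. Pads are 20 mm wide; open, the fingers measure 115 mm over their backs; the gripper's body (75 mm by 178 mm) begins 61 mm behind the grasp point.
Start: joints at [1.242, 0.091, 1.231, -0, 1.82, -0.057], TCP at [0.161, 0.578, 0.237] pointing down, gripper open.
Joint ranges: [-2.87, 2.87], [-0.86, 2.18], [0.17, 2.46], [-1.51, 4.65], [0.06, 2.69], [-2.65, 2.65]. Speed limits (rad/s): [2.57, 2.57, 3.01, 3.14, 3.14, 3.14].

## Interface

Orientations are given as [roll, pitch, yaw] about the fixed x, y, z axes, in that order (R = Rz(yaw) Ry(pitch) Rx(roll)).
In Python, from station import manip, imaging gives the robot as it stands. The module is installed in compiled form; this text tells all that it offers.
- The arm moves only by the shell command python3 -m crank 'ROWS' [OPENING]. ROWS is JSON, a list that holds one entry, the list of rows, each a list of 6 numbers: the shift along the tool's x, y, z in m, then the turn, a rotation vector about the tool's x, y, z in degrees. In form: [[[x, y, z, wx, wy, wz], ...]]. A call has exactly 10 rows; each row is the pose to reach, as a shift and turn from the pose commanded when the call began, along the tool's axes at that moment; what a row does not reach only later rows make up. A row lasts 1/12 s, in which the tool goes at most 41.7 mm and 7.16 degrees, less where a joint would pass 70% of its speed; a pose out of reach is approached as far as the arm can. A call with a gripper value outside its range is refused whole. OPENING is the finger opening in m, from 0 to 0.0878, set as the call begins (- or left out, the last holds). The fingers move at their own pace and stop on an object; the grip force is fixed at half the most. Time passes only in rows, so rows that repeat a pose let the fingers close, or fill a call up. It gives the time, the measured TCP pose, the force, the opening and the grip force at its end, in the units of the state.
- manip.observe(): the state, without advancing time (a new reading comes with each control period).
- imaging.get_image(name): name is "side" or "top" or "wrist"; returns (picture, depth): 384x512x3 uint8, blue, green, red; 384x512 float32, m along the optical axis (not along the pixel's ray), 0 where there is no reading.
- imaging.camera_info(name): a dict with "intrinsics" (3x3 intrinsics, pixels), "R" (3x3) and "t" (3): a world point X has camera coordinates R X + t. Camera axes: x right, y down, z forward; pixel columns grow to the right and rows downward; lengths in m; the calibration is good to about 2 mm. A picture is of the moment at which its call begins: read the wrist's pose just before it. camera_info takes no time and is no camera call; for the wrist camera it gives the pose at the moment of the call.
- manip.hand_in(): hands the job in; it is judged then, once.
The state is a dict: "time_s": time; "joints": joint angles; "joint_velocities": joint speeds; "joint_torque": joint torques, N m; "tcp_pos": TCP position; "tool_rot": TCP orientation; "force": force on the tool from outside, world axes, zero at the start; "torque": the same for the moment, N m; "gripper_width": finger opening in m; "finger_force": force on a finger pad.
Only numpy, scipy, OpenCV 4.12 (cv2) and the standard library are available. Lean on these libraries where they do the work, as an engineer would, in place of code of your own. Each camera call takes 0.05 s, during which the arm holds its last target. There are 200 camera calls.

## Working session

There is one attempt and no reset: what is moved stays moved. The work goes in short steps, Python scripts to look and compute and a shell command to move; the robot and the scene stay as the last step left them, time stands still between calls to the robot, and variables do not carry over. Pictures are saved under pics/ and viewed, at most 14 in all, crops included, and the job is handed in when it is done.

```bash
mkdir -p pics; python3 - <<'E'
from station import manip, imaging
import cv2, numpy as np
print(manip.observe(), manip.tcp_to_tips)
for n in ["top","side"]:
    im,d=imaging.get_image(n); cv2.imwrite(f"pics/{n}0.png",im); np.savez(f"{n}0.npz",im=im,d=d)
    c=imaging.camera_info(n); print(n,c)
E
```

```text
{'time_s': 0.0, 'joints': array([ 1.24225942e+00,  9.18432472e-02,  1.23187461e+00,  1.23954701e-05,
        1.81980473e+00, -5.67165891e-02]), 'joint_velocities': array([-0.00023033, -0.00046833,  0.00030539,  0.00052306,  0.00045538,
       -0.00180097]), 'joint_torque': array([-1.56972834e-03, -4.46448004e+01, -4.06441426e+01,  6.95237657e-02,
        2.94398633e-02, -1.15620496e-04]), 'tcp_pos': array([0.16101082, 0.57771061, 0.23552258]), 'tool_rot': array([-3.13966651e+00, -1.21400031e-04,  2.86977527e+00]), 'force': array([ 0.1753729 , -0.28400924, -0.41216961]), 'torque': array([ 0.05317729, -0.03737387, -0.01385336]), 'finger_force': 0.0, 'gripper_width': 0.08780017229900285} 0.014
top {'intrinsics': array([[470.00295632,   0.        , 251.36490564],
       [  0.        , 470.00295632, 184.85824341],
       [  0.        ,   0.        ,   1.        ]]), 'R': array([[ 9.49012953e-03, -9.99954607e-01, -8.49694077e-04],
       [-9.89898887e-01, -9.27448218e-03, -1.41471475e-01],
       [ 1.41457173e-01,  2.18369385e-03, -9.89941968e-01]]), 't': array([-0.09016745,  0.54532744,  1.36355148])}
side {'intrinsics': array([[382.38899027,   0.        , 254.21345192],
       [  0.        , 382.38899027, 186.3680653 ],
       [  0.        ,   0.        ,   1.        ]]), 'R': array([[ 0.99822579, -0.05798624,  0.01352295],
       [-0.0126887 , -0.42906555, -0.90318423],
       [ 0.05817449,  0.9014102 , -0.42904006]]), 't': array([-0.53787582,  0.05974538,  1.04329304])}
```

View pics/top0.png

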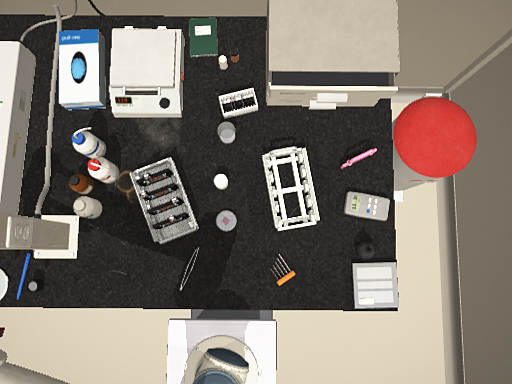

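View pics/side0.png

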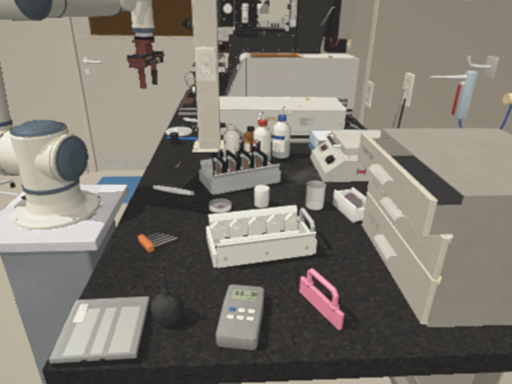

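The side view shows the grip of the white rack near (308,222), at the far end. The pink look-alike is at (322,297). In the top view the drain rack is at (165,200) and the white rack at (290,188).

```bash
python3 - <<'E'
import cv2, numpy as np
im=np.load("top0.npz")["im"]; s=np.load("side0.npz")["im"]
a=cv2.resize(im[145:255,120:330],None,fx=3.8,fy=3.8,interpolation=cv2.INTER_CUBIC)
cv2.imwrite("pics/topc.png",a)
b=cv2.resize(s[135:270,190:330],None,fx=4.4,fy=4.4,interpolation=cv2.INTER_CUBIC)
cv2.imwrite("pics/sidec.png",b[:600])
E
```

```text
(no output)
```

View pics/topc.png

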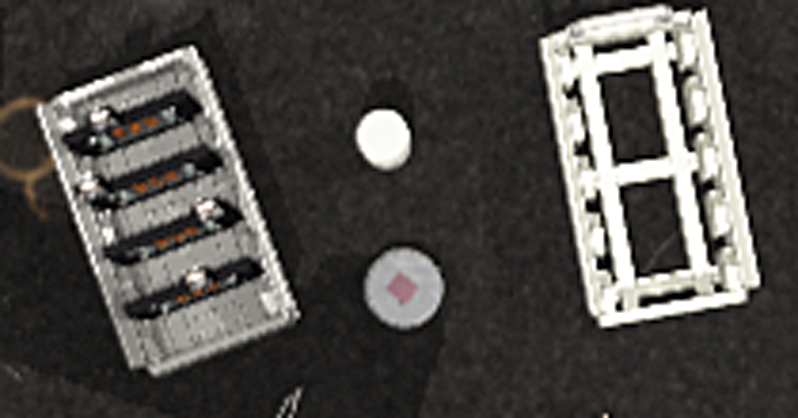

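View pics/sidec.png

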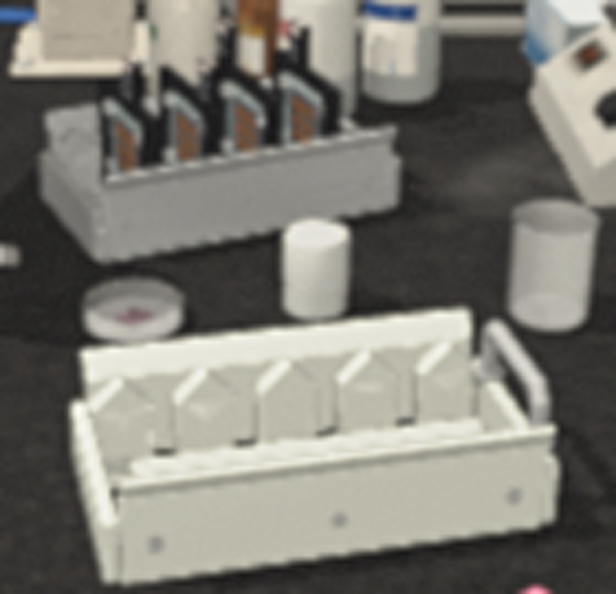

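```bash
cat > h.py <<'E'
import cv2, numpy as np
from station import manip, imaging
def cloud(d,c):
    K,R,t=c["intrinsics"],c["R"],c["t"]
    v,u=np.mgrid[:d.shape[0],:d.shape[1]]
    p=np.stack([(u-K[0,2])/K[0,0]*d,(v-K[1,2])/K[1,1]*d,d],-1)
    return (p-t)@R
def onplane(uv,z,c):
    K,R,t=c["intrinsics"],c["R"],c["t"]
    r=R.T@np.array([(uv[0]-K[0,2])/K[0,0],(uv[1]-K[1,2])/K[1,1],1.]); o=-R.T@t
    return o+r*(z-o[2])/r[2]
def proj(X,c):
    q=c["R"]@X+c["t"]; q=c["intrinsics"]@q; return q[:2]/q[2]
E
python3 - <<'E'
from h import *
f=np.load("top0.npz"); im,d=f["im"],f["d"]; c=imaging.camera_info("top")
P=cloud(d,c); z=P[...,2]
box=lambda u0,u1,v0,v1:(lambda m:(m.__setitem__((slice(v0,v1),slice(u0,u1)),True),m)[1])(np.zeros(d.shape,bool))
mx,mn=im.max(2),im.min(2)
for nm,b in [("white",(258,325,140,235)),("drain",(125,205,150,248))]:
    m=box(*b)&(z>.045)&(z<.07)
    q=P[m]; r=cv2.minAreaRect(q[:,:2].astype(np.float32)); print(nm,m.sum(),r, np.round(cv2.boxPoints(r),3).tolist(), np.percentile(q[:,2],[5,50,95]))
# labels
m=(box(130,200,150,245)&(z>.105)).astype(np.uint8)
n,l,s,ce=cv2.connectedComponentsWithStats(m)
for i in range(1,n):
    if s[i,4]>1: print("tab px",ce[i],s[i,4],P[l==i].mean(0),onplane(ce[i],.122,c))
m=(box(130,200,150,245)&(z>.08)&(z<.105)).astype(np.uint8)
n,l,s,ce=cv2.connectedComponentsWithStats(m)
for i in range(1,n):
    if s[i,4]>8: print("frame",ce[i],s[i,4],cv2.minAreaRect(P[l==i][:,:2].astype(np.float32)))
m=(box(130,200,150,245)&(mn>150)).astype(np.uint8)
n,l,s,ce=cv2.connectedComponentsWithStats(m)
for i in range(1,n):
    if s[i,4]>3: print("label",ce[i],s[i,4],z[l==i].mean(),onplane(ce[i],.122,c))
# grip high points near white rack
m=box(250,330,135,240)&(z>.066)&(z<.085); print("grip",m.sum(),P[m].mean(0))
m=box(205,245,110,235)&(z>.008); n,l,s,ce=cv2.connectedComponentsWithStats(m.astype(np.uint8))
for i in range(1,n):
    if s[i,4]>30: print("byst",ce[i],s[i,4],P[l==i].mean(0),P[l==i][:,2].max())
E
```

```text
white 838 ((0.5438017249107361, -0.19903260469436646), (0.22555004060268402, 0.1325443834066391), 10.539806365966797) [[0.42100000381469727, -0.1550000011920929], [0.4449999928474426, -0.2849999964237213], [0.6669999957084656, -0.24400000274181366], [0.6430000066757202, -0.11299999803304672]] [0.04642518 0.05639503 0.06694827]
drain 948 ((0.5003979206085205, 0.1740683615207672), (0.21725322306156158, 0.1321706771850586), 21.966344833374023) [[0.375, 0.19499999284744263], [0.42399999499320984, 0.07199999690055847], [0.6259999871253967, 0.15299999713897705], [0.5759999752044678, 0.2759999930858612]] [0.04624742 0.05560828 0.06593983]
tab px [146.31578947 175.21052632] 38 [0.55378031 0.20327952 0.1544754 ] [0.55890313 0.21058612 0.122     ]
tab px [143.75  193.575] 40 [0.50344802 0.20885706 0.15146297] [0.50680024 0.2156254  0.122     ]
tab px [174.35135135 198.75675676] 37 [0.49326328 0.12988385 0.11983605] [0.49302567 0.12952646 0.122     ]
tab px [171.66666667 217.30555556] 36 [0.44126885 0.13558521 0.12023144] [0.44114378 0.13529082 0.122     ]
frame [153.38095238 175.07142857] 126 
[... 1575 characters left out ...]
4. 209.] 5 0.04013875857069164 [0.46459484 0.10171983 0.122     ]
label [171.5 218. ] 12 0.11831973656245548 [0.43921089 0.13568911 0.122     ]
label [153.2 219.6] 5 0.04946391170382369 [0.43429147 0.18634183 0.122     ]
label [147.6 222. ] 5 0.06369217122330267 [0.42749264 0.20161733 0.122     ]
label [152. 234.] 7 0.06306239402266234 [0.39449028 0.18810563 0.122     ]
grip 102 [ 0.62209369 -0.18376388  0.06982859]
byst [232.35643564 112.6039604 ] 101 [ 0.76641697 -0.0250849   0.04457052] 1.4269084967770396
byst [226.61111111 131.11616162] 198 [ 0.70867725 -0.00871738  0.04410636] 0.07128236704745015
byst [220.74853801 180.64912281] 171 [0.55634408 0.0058134  0.04953053] 0.06164018336860544
```

The two racks and the tabs agree with the sizes given. From far to near, the drain rack holds layers 2, 1, 4 and 3, and the grip is at the far end of the white rack (z 0.070, beside the pink look-alike at side px (322,297)). I'll move out to look with the wrist camera.

```bash
python3 -m crank '[[[-0.024,-0.024,-0.004,0,0,5],[-0.048,-0.048,-0.008,0,0,10],[-0.072,-0.072,-0.012,0,0,16],[-0.096,-0.096,-0.016,0,0,21],[-0.12,-0.12,-0.02,0,0,26],[-0.145,-0.145,-0.025,0,0,31],[-0.17,-0.17,-0.03,0,0,37],[-0.195,-0.195,-0.035,0,0,42],[-0.22,-0.22,-0.04,0,0,47],[-0.243,-0.242,-0.045,0,0,52.4]]]' 0.034
python3 - <<'E'
from h import *
o=manip.observe(); print(o["tcp_pos"],o["tool_rot"],o["joints"])
c=imaging.camera_info("wrist"); print(-c["R"].T@c["t"],c["R"][2],c["R"][0],c["intrinsics"])
E
```

```text
time_s: 0.93
tcp_pos: [0.3306, 0.2778, 0.2817]
tool_rot: [-3.141, 0.0, 1.951]
force: [0.2, 1.8, -0.2]
gripper_width: 0.0339
finger_force: 0.0
[0.33060262 0.27775052 0.28165075] [-3.14144017e+00  2.71149182e-04  1.95077635e+00] [ 6.20091958e-01 -3.44190215e-01  1.54961173e+00 -2.43179118e-04
  1.93638372e+00  2.40025047e-01]
[0.29986857 0.35226643 0.42992208] [ 0.10841954 -0.27324173 -0.95581597] [ 9.28659559e-01  3.70932517e-01 -7.00347639e-04] [[277.79320761   0.         254.49213078]
 [  0.         277.79320761 189.47340446]
 [  0.           0.           1.        ]]
```

```bash
python3 -m crank '[[[-0.02,0.001,0,0,0,0],[-0.04,0.002,0,0,0,0],[-0.06,0.003,0,0,0,0],[-0.08,0.004,0,0,0,0],[-0.1,0.005,0,0,0,0],[-0.12,0.006,0,0,0,0],[-0.14,0.007,0,0,0,0],[-0.155,0.008,0,0,0,0],[-0.16,0.008,0,0,0,0],[-0.16,0.008,0,0,0,0]]]'
python3 - <<'E'
from h import *
c=imaging.camera_info("wrist");im,d=imaging.get_image("wrist");np.savez("w1.npz",im=im,d=d,**c);cv2.imwrite("pics/w1.png",im)
E
python3 -m crank '[[[-0.035,0.001,0,0,0,1],[-0.07,0.002,0,0,0,2],[-0.11,0.003,0,0,0,3],[-0.15,0.005,0,0,0,4],[-0.19,0.006,0,0,0,5],[-0.23,0.008,0,0,0,7],[-0.27,0.009,0,0,0,9],[-0.31,0.01,0,0,0,11.3],[-0.33,0.011,0,0,0,11.3],[-0.33,0.011,0,0,0,11.3]]]'
python3 - <<'E'
from h import *
c=imaging.camera_info("wrist");im,d=imaging.get_image("wrist");np.savez("w2.npz",im=im,d=d,**c);cv2.imwrite("pics/w2.png",im)
E
```

```text
time_s: 1.77
tcp_pos: [0.3978, 0.1336, 0.2812]
tool_rot: [-3.141, -0.0, 1.953]
force: [0.0, -0.5, 0.7]
gripper_width: 0.0342
finger_force: 0.0
time_s: 2.65
tcp_pos: [0.5325, -0.1698, 0.2797]
tool_rot: [-3.139, -0.001, 1.755]
force: [1.2, -0.1, -0.7]
gripper_width: 0.0341
finger_force: 0.0
```

View pics/w1.png

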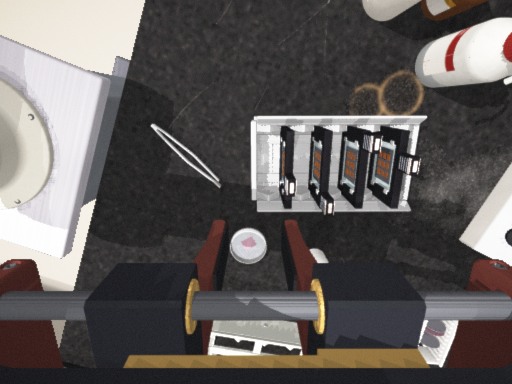

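View pics/w2.png

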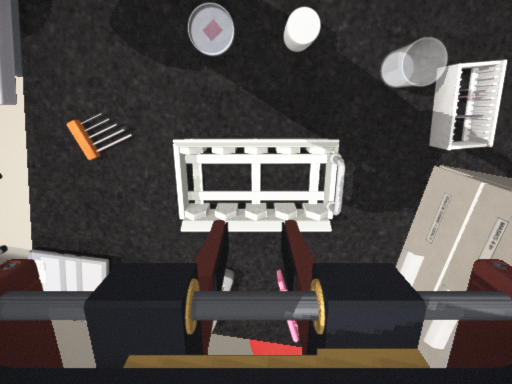

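The first wrist picture shows the labels at (291,187), (327,205), (373,144) and (415,165), which from near to far are layers 3, 4, 1 and 2. The second shows the white rack, with the grip at the right (338,185), which is the far end, and teeth at cols 197–317, row 212. Next I'll refine these positions.

```bash
python3 - <<'E'
from h import *
f=np.load("w2.npz"); P=cloud(f["d"],f); z=P[...,2]
rc=np.array([.5438,-.199])
m=(z>.045)&(z<.068)&(np.hypot(P[...,0]-rc[0],P[...,1]-rc[1])<.15); m[235:]=False
q=P[m]; r=cv2.minAreaRect(q[:,:2].astype(np.float32)); print(m.sum(),r)
a=np.radians(10.5); ex=np.array([np.cos(a),np.sin(a)]); ey=np.array([-ex[1],ex[0]])
u=(P[...,:2]-rc)@ex; v=(P[...,:2]-rc)@ey
for s in (-1,1):
    w=m&(v*s>.0)&(abs(v)>.055)
    if w.sum()>20: print("wall",s,w.sum(),np.degrees(np.polyfit(u[w],v[w],1)[0]),v[w].min(),v[w].max(),v[w].mean(),u[w].min(),u[w].max())
    w=m&(v*s>.035)&(v*s<.052)&(z>.045)
    h,e=np.histogram(u[w],np.arange(-.13,.131,.004)); print("teeth",s,h.tolist())
w=(z>.058)&(z<.08)&(abs(v)<.05)&(abs(u)<.15); w[235:]=False
print("grip",w.sum(),np.median(u[w]),v[w].min(),v[w].max(),z[w].max())
g=np.load("w1.npz"); Q=cloud(g["d"],g); 
mn=g["im"].min(2)
for n,px in [(3,(291,187)),(4,(327,205)),(1,(373,144)),(2,(415,165))]:
    mm=np.zeros(mn.shape,np.uint8); mm[px[1]-14:px[1]+14,px[0]-14:px[0]+14]=1
    w=(mm>0)&(Q[...,2]>.115)&(Q[...,2]<.14); qq=Q[w]
    lab=w&(mn>150)
    print(n,w.sum(),qq.mean(0),cv2.minAreaRect(qq[:,:2].astype(np.float32)),"label",lab.sum(),Q[lab].mean(0))
w=(Q[...,2]>.084)&(Q[...,2]<.1); w[215:]=False; w[:,:250]=False;w[:,430:]=False; w[:115]=False
n,l,s,ce=cv2.connectedComponentsWithStats(w.astype(np.uint8))
for i in range(1,n):
    if s[i,4]>60: print("frame",ce[i],s[i,4],cv2.minAreaRect(Q[l==i][:,:2].astype(np.float32)))
E
```

```text
3528 ((0.5421801209449768, -0.1981690526008606), (0.2252713441848755, 0.1312081664800644), 10.574945449829102)
wall -1 1020 0.07194917456957858 -0.06461225312656134 -0.05500648004505675 -0.059093156497096885 -0.11382685995943909 0.10314610351726015
teeth -1 [0, 0, 0, 0, 0, 0, 9, 16, 22, 20, 3, 0, 0, 0, 0, 0, 0, 7, 13, 23, 20, 8, 0, 0, 0, 0, 1, 0, 0, 12, 23, 22, 13, 2, 0, 0, 0, 0, 0, 0, 5, 20, 20, 14, 8, 0, 0, 1, 0, 1, 1, 0, 20, 23, 17, 14, 0, 0, 6, 2, 0, 0, 0, 0, 0]
wall 1 1253 0.2820100746683053 0.05500781647139673 0.06678508095535333 0.0615679702034035 -0.1141524234455845 0.10221891363483056
teeth 1 [0, 0, 0, 0, 0, 1, 8, 11, 19, 15, 2, 0, 0, 0, 0, 0, 0, 3, 14, 14, 15, 7, 0, 0, 0, 0, 0, 0, 0, 10, 15, 15, 11, 0, 0, 0, 0, 0, 0, 0, 3, 15, 14, 14, 3, 0, 0, 0, 0, 0, 0, 0, 10, 19, 11, 8, 1, 0, 38, 17, 4, 0, 0, 0, 0]
grip 417 0.1059328995835526 -0.03676960350880461 0.04243311586628653 0.07397988232461353
3 178 [0.43965749 0.1389593  0.12158181] ((0.4401547908782959, 0.138383686542511), (0.010788744315505028, 0.021856898441910744), 21.528696060180664) label 68 [0.43981366 0.13771134 0.12172
[... 463 characters left out ...]
83716774), (0.011911340057849884, 0.021632157266139984), 21.54956817626953) label 103 [0.55715856 0.21243121 0.12100226]
frame [288.23643411 163.50775194] 516 ((0.435579776763916, 0.15001176297664642), (0.010137507691979408, 0.0992291197180748), 22.081762313842773)
frame [324.98286604 163.91744548] 642 ((0.4781304895877838, 0.16726365685462952), (0.01071239821612835, 0.09912996739149094), 21.618846893310547)
frame [360.68621701 172.15542522] 682 ((0.5206161141395569, 0.1841772049665451), (0.010538211092352867, 0.0996934026479721), 22.31157684326172)
frame [397.68454662 168.84546616] 783 ((0.5631652474403381, 0.201490119099617), (0.011320930905640125, 0.09964966028928757), 22.200790405273438)
```

```bash
cat > g.py <<'E'
import sys
from h import *
from scipy.spatial.transform import Rotation as R
o=manip.observe(); p=o["tcp_pos"]; r=R.from_euler("xyz",o["tool_rot"]); a=list(map(float,sys.argv[1:]))
while a:
    x,y,z,yaw=a[:4]; a=a[4:]
    print("at",np.round(p,4),"shift",np.round(r.inv().apply([x-p[0],y-p[1],z-p[2]]),4),"turn",np.round(np.degrees((r.inv()*R.from_euler("xyz",[np.pi,0,np.radians(yaw)])).as_rotvec()),2),"joints",np.round(o["joints"],2),"t",round(o["time_s"],2))
    p=np.array([x,y,z]); r=R.from_euler("xyz",[np.pi,0,np.radians(yaw)])
E
python3 g.py .5073 .2186 .21 112 .5073 .2186 .104 112 .5073 .2186 .25 112 .5996 -.1499 .25 100.6
```

```text
at [ 0.532  -0.1678  0.2803] shift [0.3842 0.0473 0.0708] turn [ -0.11  -0.11 -11.35] joints [-0.37 -0.01  1.25  0.    1.9  -0.55] t 2.7
at [0.5073 0.2186 0.21  ] shift [ 0.    -0.     0.106] turn [0. 0. 0.] joints [-0.37 -0.01  1.25  0.    1.9  -0.55] t 2.7
at [0.5073 0.2186 0.104 ] shift [ 0.     0.    -0.146] turn [0. 0. 0.] joints [-0.37 -0.01  1.25  0.    1.9  -0.55] t 2.7
at [0.5073 0.2186 0.25  ] shift [-0.3762 -0.0525 -0.    ] turn [ 0.  -0.  11.4] joints [-0.37 -0.01  1.25  0.    1.9  -0.55] t 2.7
```

```bash
python3 -m crank '[[[0.03,0.004,0.003,0,0,-1],[0.07,0.009,0.007,0,0,-2],[0.11,0.014,0.015,0,0,-3],[0.15,0.019,0.025,0,0,-4],[0.19,0.024,0.035,0,0,-6],[0.23,0.029,0.045,0,0,-7],[0.27,0.034,0.055,0,0,-8],[0.31,0.039,0.065,0,0,-9],[0.35,0.043,0.071,0,0,-10],[0.384,0.047,0.071,0,0,-11.3]]]' 0.034 && python3 -m crank '[[[0,0,0,0,0,0],[0,0,0,0,0,0],[0,0,0,0,0,0],[0,0,0,0,0,0],[0,0,0,0,0,0],[0,0,0,0,0,0],[0,0,0,0,0,0],[0,0,0,0,0,0],[0,0,0,0,0,0],[0,0,0,0,0,0]]]'; python3 g.py .5073 .2186 .104 112
```

```text
time_s: 3.53
tcp_pos: [0.5033, 0.2229, 0.2094]
tool_rot: [-3.14, -0.001, 1.96]
force: [-0.1, -0.6, 0.3]
gripper_width: 0.0338
finger_force: 0.0
time_s: 4.37
tcp_pos: [0.5064, 0.2183, 0.2106]
tool_rot: [-3.142, -0.0, 1.955]
force: [-0.3, 0.6, -0.7]
gripper_width: 0.0336
finger_force: 0.0
at [0.5064 0.2183 0.2106] shift [-1.000e-04  1.000e-03  1.066e-01] turn [-0. -0. -0.] joints [ 0.35 -0.04  1.41  0.    1.77 -0.04] t 4.37
```

```bash
python3 -m crank '[[[0,0.001,0.015,0,0,0],[0,0.001,0.035,0,0,0],[0,0.001,0.055,0,0,0],[0,0.001,0.075,0,0,0],[0,0.001,0.09,0,0,0],[0,0.001,0.1,0,0,0],[0,0.001,0.107,0,0,0],[0,0.001,0.107,0,0,0],[0,0.001,0.107,0,0,0],[0,0.001,0.107,0,0,0]]]' && python3 -m crank '[[[0,0,0,0,0,0],[0,0,0,0,0,0],[0,0,0,0,0,0],[0,0,0,0,0,0],[0,0,0,0,0,0],[0,0,0,0,0,0],[0,0,0,0,0,0],[0,0,0,0,0,0],[0,0,0,0,0,0],[0,0,0,0,0,0]]]' 0.0; python3 g.py .5073 .2186 .255 112
```

```text
time_s: 5.2
tcp_pos: [0.5078, 0.2192, 0.105]
tool_rot: [3.14, 0.0, 1.955]
force: [0.1, 0.1, 0.7]
gripper_width: 0.0341
finger_force: 0.0
time_s: 6.03
tcp_pos: [0.5073, 0.219, 0.104]
tool_rot: [3.141, -0.0, 1.955]
force: [-1.3, 0.1, 2.3]
gripper_width: 0.0098
finger_force: 30.0
at [0.5073 0.219  0.104 ] shift [-4.00e-04 -1.00e-04 -1.51e-01] turn [ 0.03 -0.    0.03] joints [ 0.35 -0.02  1.58  0.    1.58 -0.04] t 6.03
```

```bash
python3 -m crank '[[[0,0,-0.008,0,0,0],[0,0,-0.02,0,0,0],[0,0,-0.036,0,0,0],[0,0,-0.054,0,0,0],[0,0,-0.072,0,0,0],[0,0,-0.09,0,0,0],[0,0,-0.108,0,0,0],[0,0,-0.126,0,0,0],[0,0,-0.142,0,0,0],[0,0,-0.15,0,0,0]]]' && python3 -m crank '[[[-0.015,-0.002,0,0,0,0],[-0.045,-0.006,0,0,0,1],[-0.083,-0.012,0,0,0,2],[-0.121,-0.017,0,0,0,3],[-0.159,-0.022,0,0,0,4],[-0.197,-0.028,0,0,0,5],[-0.235,-0.033,0,0,0,7],[-0.273,-0.038,0,0,0,8],[-0.311,-0.043,0,0,0,9],[-0.345,-0.048,0,0,0,10]]]' && python3 -m crank '[[[-0.02,-0.003,0,0,0,1],[-0.031,-0.0045,0,0,0,1.4],[-0.031,-0.0045,0,0,0,1.4],[-0.031,-0.0045,0,0,0,1.4],[-0.031,-0.0045,0,0,0,1.4],[-0.031,-0.0045,0,0,0,1.4],[-0.031,-0.0045,0,0,0,1.4],[-0.031,-0.0045,0,0,0,1.4],[-0.031,-0.0045,0,0,0,1.4],[-0.031,-0.0045,0,0,0,1.4]]]'; python3 g.py .5996 -.1499 .105 100.6
python3 - <<'E'
from h import *
im,d=imaging.get_image("side");cv2.imwrite("pics/s1.png",cv2.resize(im[100:280,160:360],None,fx=3,fy=3))
E
```

```text
time_s: 6.87
tcp_pos: [0.5074, 0.219, 0.257]
tool_rot: [3.138, 0.0, 1.955]
force: [0.2, 0.4, -0.8]
gripper_width: 0.0101
finger_force: 30.0
time_s: 7.7
tcp_pos: [0.592, -0.1212, 0.2535]
tool_rot: [-3.141, -0.0, 1.779]
force: [0.6, 1.1, -1.5]
gripper_width: 0.0095
finger_force: 30.0
time_s: 8.53
tcp_pos: [0.5942, -0.1497, 0.2538]
tool_rot: [3.141, 0.0, 1.757]
force: [-0.2, -0.9, -1.0]
gripper_width: 0.0101
finger_force: 30.0
at [ 0.5942 -0.1497  0.2538] shift [-0.0012  0.0053  0.1488] turn [0.01 0.   0.07] joints [-0.3   0.13  1.16  0.    1.85 -0.49] t 8.53
```

View pics/s1.png

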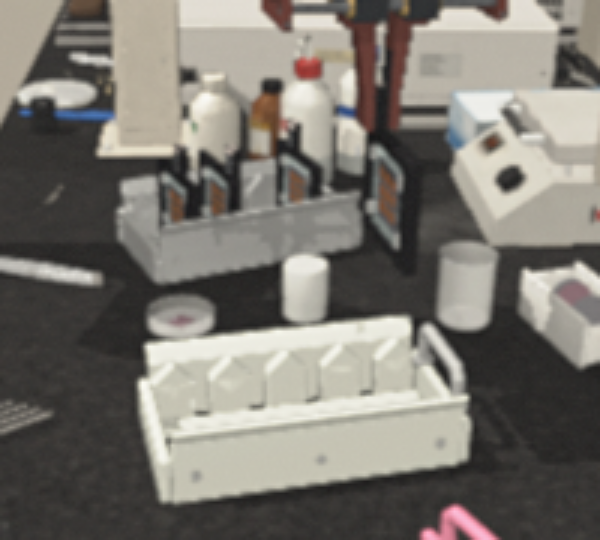

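The frame hangs upright in the gripper over the far slot (side crop px (390,200)). I'll lower it in stages.

```bash
python3 -m crank '[[[-0.0005,0.003,0.006,0,0,0],[-0.001,0.0053,0.015,0,0,0],[-0.001,0.0053,0.03,0,0,0],[-0.001,0.0053,0.045,0,0,0],[-0.001,0.0053,0.06,0,0,0],[-0.001,0.0053,0.072,0,0,0],[-0.001,0.0053,0.08,0,0,0],[-0.001,0.0053,0.08,0,0,0],[-0.001,0.0053,0.08,0,0,0],[-0.001,0.0053,0.08,0,0,0]]]';python3 g.py .5996 -.1499 .105 100.6
python3 - <<'E'
from h import *
im,d=imaging.get_image("side");cv2.imwrite("pics/s2.png",cv2.resize(im[130:270,190:330],None,fx=4,fy=4))
E
```

```text
time_s: 9.42
tcp_pos: [0.5999, -0.1503, 0.1746]
tool_rot: [3.14, 0.001, 1.756]
force: [-0.6, -0.5, -0.4]
gripper_width: 0.0097
finger_force: 30.0
at [ 0.5999 -0.1503  0.1746] shift [ 0.0005 -0.0003  0.0696] turn [0.07 0.04 0.03] joints [-0.3   0.14  1.29 -0.    1.71 -0.49] t 9.42
```

View pics/s2.png

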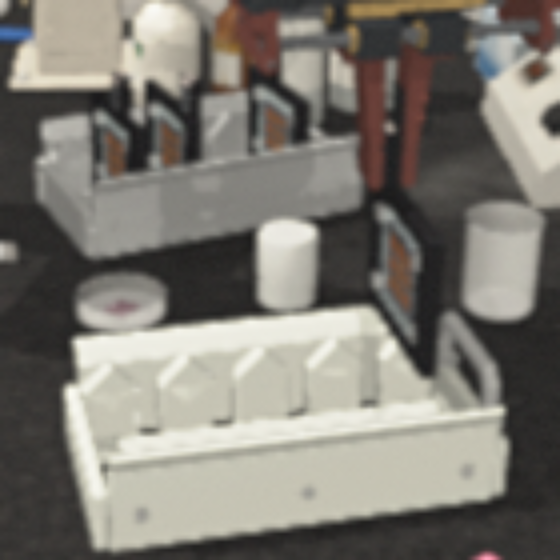

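The frame is centred above the last slot, just clear of the grip (crop px (465,360)).

```bash
python3 -m crank '[[[0,0,0.004,0,0,0],[0,0,0.009,0,0,0],[0,0,0.014,0,0,0],[0,0,0.019,0,0,0],[0,0,0.024,0,0,0],[0,0,0.029,0,0,0],[0,0,0.034,0,0,0],[0,0,0.038,0,0,0],[0,0,0.04,0,0,0],[0,0,0.04,0,0,0]]]';python3 g.py .5996 -.1499 .105 100.6
```

```text
time_s: 10.3
tcp_pos: [0.5993, -0.1501, 0.1328]
tool_rot: [-3.141, -0.001, 1.756]
force: [-0.1, 0.2, -0.3]
gripper_width: 0.0101
finger_force: 30.0
at [ 0.5993 -0.1501  0.1328] shift [0.0001 0.0004 0.0278] turn [-0.06 -0.03  0.03] joints [-0.3   0.14  1.36  0.    1.64 -0.49] t 10.3
```

```bash
python3 -m crank '[[[0,0,0.004,0,0,0],[0,0,0.008,0,0,0],[0,0,0.012,0,0,0],[0,0,0.016,0,0,0],[0,0,0.02,0,0,0],[0,0,0.023,0,0,0],[0,0,0.026,0,0,0],[0,0,0.028,0,0,0],[0,0,0.029,0,0,0],[0,0,0.029,0,0,0]]]';python3 g.py .5996 -.1499 .105 100.6
```

```text
time_s: 11.13
tcp_pos: [0.5994, -0.1501, 0.1043]
tool_rot: [-3.141, -0.0, 1.756]
force: [0.8, 0.0, -1.9]
gripper_width: 0.01
finger_force: 30.0
at [ 0.5994 -0.1501  0.1043] shift [ 0.0002  0.0002 -0.0007] turn [-0.02 -0.01  0.03] joints [-0.3   0.15  1.4  -0.    1.59 -0.49] t 11.13
```

```bash
python3 -m crank '[[[0,0,0,0,0,0],[0,0,0,0,0,0],[0,0,0,0,0,0],[0,0,-0.004,0,0,0],[0,0,-0.014,0,0,0],[0,0,-0.03,0,0,0],[0,0,-0.055,0,0,0],[0,0,-0.08,0,0,0],[0,0,-0.105,0,0,0],[0,0,-0.13,0,0,0]]]' 0.034;python3 g.py .5593 .2126 .21 112
python3 - <<'E'
from h import *
im,d=imaging.get_image("side");cv2.imwrite("pics/s3.png",cv2.resize(im[130:270,190:330],None,fx=4,fy=4))
E
```

```text
time_s: 11.97
tcp_pos: [0.5995, -0.1501, 0.2372]
tool_rot: [3.14, 0.001, 1.756]
force: [0.6, -0.7, -0.0]
gripper_width: 0.0336
finger_force: 0.0
at [ 0.5995 -0.1501  0.2372] shift [0.3639 0.0274 0.027 ] turn [  0.06   0.05 -11.37] joints [-0.3   0.14  1.18 -0.    1.82 -0.49] t 11.97
```

View pics/s3.png

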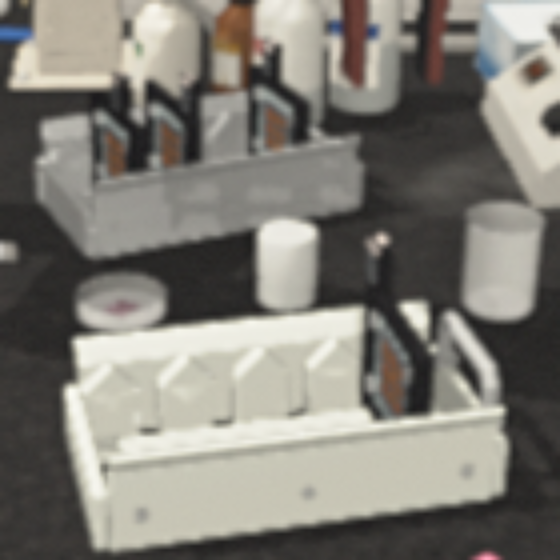

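Frame 1 stands fully down and upright next to the grip, with its tab at crop px (378,245). Next is layer 2.

```bash
python3 -m crank '[[[0.02,0.002,0.002,0,0,0],[0.055,0.004,0.004,0,0,-1],[0.095,0.007,0.007,0,0,-2],[0.135,0.01,0.01,0,0,-4],[0.175,0.013,0.013,0,0,-5],[0.215,0.016,0.016,0,0,-6],[0.255,0.019,0.019,0,0,-8],[0.295,0.022,0.022,0,0,-9],[0.335,0.025,0.025,0,0,-10],[0.364,0.0275,0.027,0,0,-11.4]]]' && python3 -m crank '[[[0,0,0,0,0,0],[0,0,0,0,0,0],[0,0,0,0,0,0],[0,0,0,0,0,0],[0,0,0,0,0,0],[0,0,0,0,0,0],[0,0,0,0,0,0],[0,0,0,0,0,0],[0,0,0,0,0,0],[0,0,0,0,0,0]]]'; python3 g.py .5593 .2126 .104 112
```

```text
time_s: 12.85
tcp_pos: [0.5586, 0.2159, 0.2083]
tool_rot: [3.14, -0.001, 1.958]
force: [0.2, -0.6, -0.5]
gripper_width: 0.0339
finger_force: 0.0
time_s: 13.68
tcp_pos: [0.5595, 0.2125, 0.2076]
tool_rot: [-3.142, -0.0, 1.955]
force: [-0.1, 0.1, 0.7]
gripper_width: 0.0339
finger_force: 0.0
at [0.5595 0.2125 0.2076] shift [ 2.000e-04 -1.000e-04  1.036e-01] turn [-0.   -0.    0.01] joints [ 0.31  0.08  1.29  0.    1.77 -0.08] t 13.68
```

```bash
python3 -m crank '[[[0,0,0.015,0,0,0],[0,0,0.035,0,0,0],[0,0,0.055,0,0,0],[0,0,0.075,0,0,0],[0,0,0.09,0,0,0],[0,0,0.099,0,0,0],[0,0,0.1036,0,0,0],[0,0,0.1036,0,0,0],[0,0,0.1036,0,0,0],[0,0,0.1036,0,0,0]]]' && python3 -m crank '[[[0,0,0,0,0,0],[0,0,0,0,0,0],[0,0,0,0,0,0],[0,0,0,0,0,0],[0,0,0,0,0,0],[0,0,0,0,0,0],[0,0,0,0,0,0],[0,0,0,0,0,0],[0,0,0,0,0,0],[0,0,0,0,0,0]]]' 0.0 && python3 -m crank '[[[0,0,-0.008,0,0,0],[0,0,-0.02,0,0,0],[0,0,-0.036,0,0,0],[0,0,-0.054,0,0,0],[0,0,-0.072,0,0,0],[0,0,-0.09,0,0,0],[0,0,-0.108,0,0,0],[0,0,-0.126,0,0,0],[0,0,-0.142,0,0,0],[0,0,-0.15,0,0,0]]]'; python3 g.py .559 -.183 .25 100.6
```

```text
time_s: 14.52
tcp_pos: [0.5601, 0.2129, 0.1056]
tool_rot: [3.139, 0.0, 1.955]
force: [0.2, -0.1, 0.2]
gripper_width: 0.0344
finger_force: 0.0
time_s: 15.35
tcp_pos: [0.5596, 0.2128, 0.1044]
tool_rot: [3.141, 0.0, 1.955]
force: [-1.3, -0.3, 3.2]
gripper_width: 0.0099
finger_force: 30.0
time_s: 16.18
tcp_pos: [0.5597, 0.2128, 0.2577]
tool_rot: [3.138, 0.0, 1.955]
force: [-0.8, -0.8, 0.2]
gripper_width: 0.0099
finger_force: 30.0
at [0.5597 0.2128 0.2577] shift [-0.3666 -0.1491  0.0072] turn [ 0.21 -0.   11.43] joints [ 0.31  0.09  1.19  0.    1.85 -0.08] t 16.18
```

```bash
python3 -m crank '[[[-0.015,-0.006,0,0,0,0],[-0.045,-0.018,0,0,0,1],[-0.08,-0.033,0,0,0,2],[-0.117,-0.048,0,0,0,3],[-0.154,-0.063,0,0,0,4],[-0.191,-0.078,0,0,0,5],[-0.228,-0.093,0,0,0,7],[-0.265,-0.108,0,0,0,8],[-0.302,-0.123,0,0,0,9],[-0.339,-0.138,0,0,0,11.4]]]' && python3 -m crank '[[[-0.02,-0.008,0,0,0,0],[-0.029,-0.0055,0,0,0,0],[-0.029,-0.0055,0.01,0,0,0],[-0.029,-0.0055,0.02,0,0,0],[-0.029,-0.0055,0.03,0,0,0],[-0.029,-0.0055,0.04,0,0,0],[-0.029,-0.0055,0.045,0,0,0],[-0.029,-0.0055,0.045,0,0,0],[-0.029,-0.0055,0.045,0,0,0],[-0.029,-0.0055,0.045,0,0,0]]]'; python3 g.py .559 -.183 .105 100.6
```

```text
time_s: 17.02
tcp_pos: [0.558, -0.1552, 0.2543]
tool_rot: [-3.141, -0.0, 1.756]
force: [-0.2, 0.3, -0.1]
gripper_width: 0.01
finger_force: 30.0
time_s: 17.85
tcp_pos: [0.5588, -0.1825, 0.2096]
tool_rot: [3.141, 0.0, 1.757]
force: [-0.0, -0.4, -2.1]
gripper_width: 0.0097
finger_force: 30.0
at [ 0.5588 -0.1825  0.2096] shift [-0.0005  0.      0.1046] turn [0.04 0.03 0.06] joints [-0.37  0.05  1.32 -0.    1.77 -0.56] t 17.85
```

```bash
python3 -m crank '[[[-0.0003,0,0.008,0,0,0],[-0.0005,0,0.018,0,0,0],[-0.0005,0,0.028,0,0,0],[-0.0005,0,0.038,0,0,0],[-0.0005,0,0.048,0,0,0],[-0.0005,0,0.056,0,0,0],[-0.0005,0,0.063,0,0,0],[-0.0005,0,0.07,0,0,0],[-0.0005,0,0.074,0,0,0],[-0.0005,0,0.074,0,0,0]]]'; python3 g.py .559 -.183 .1045 100.6
```

```text
time_s: 18.68
tcp_pos: [0.5583, -0.1832, 0.1338]
tool_rot: [-3.14, -0.001, 1.756]
force: [-0.9, 0.0, -0.6]
gripper_width: 0.0101
finger_force: 30.0
at [ 0.5583 -0.1832  0.1338] shift [0.     0.0007 0.0293] turn [-0.08 -0.05  0.03] joints [-0.37  0.06  1.44 -0.    1.64 -0.56] t 18.68
```

```bash
python3 -m crank '[[[0,0.0003,0.004,0,0,0],[0,0.0003,0.008,0,0,0],[0,0.0003,0.012,0,0,0],[0,0.0003,0.016,0,0,0],[0,0.0003,0.02,0,0,0],[0,0.0003,0.023,0,0,0],[0,0.0003,0.026,0,0,0],[0,0.0003,0.028,0,0,0],[0,0.0003,0.03,0,0,0],[0,0.0003,0.03,0,0,0]]]'; python3 g.py .559 -.183 .1045 100.6
```

```text
time_s: 19.52
tcp_pos: [0.5588, -0.1832, 0.1045]
tool_rot: [-3.141, -0.0, 1.756]
force: [0.5, -0.5, -1.0]
gripper_width: 0.01
finger_force: 30.0
at [ 0.5588 -0.1832  0.1045] shift [0.0002 0.0002 0.    ] turn [-0.03 -0.02  0.03] joints [-0.37  0.07  1.48  0.    1.59 -0.56] t 19.52
```

```bash
python3 -m crank '[[[0,0,0,0,0,0],[0,0,0,0,0,0],[0,0,0,0,0,0],[0,0,-0.004,0,0,0],[0,0,-0.014,0,0,0],[0,0,-0.03,0,0,0],[0,0,-0.055,0,0,0],[0,0,-0.08,0,0,0],[0,0,-0.105,0,0,0],[0,0,-0.13,0,0,0]]]' 0.034;python3 g.py .4407 .1378 .21 112
```

```text
time_s: 20.35
tcp_pos: [0.5589, -0.1832, 0.2376]
tool_rot: [3.14, 0.001, 1.756]
force: [-0.2, -0.3, -0.7]
gripper_width: 0.0339
finger_force: 0.0
at [ 0.5589 -0.1832  0.2376] shift [ 0.3374 -0.057   0.0273] turn [  0.06   0.05 -11.37] joints [-0.37  0.06  1.26 -0.    1.82 -0.56] t 20.35
```

```bash
python3 -m crank '[[[0.02,-0.003,0.002,0,0,0],[0.055,-0.009,0.004,0,0,-1],[0.09,-0.015,0.007,0,0,-2],[0.125,-0.021,0.01,0,0,-4],[0.16,-0.027,0.013,0,0,-5],[0.195,-0.033,0.016,0,0,-6],[0.23,-0.039,0.019,0,0,-8],[0.265,-0.045,0.022,0,0,-9],[0.3,-0.051,0.025,0,0,-10],[0.3374,-0.057,0.027,0,0,-11.4]]]' && python3 -m crank '[[[0,0,0,0,0,0],[0,0,0,0,0,0],[0,0,0,0,0,0],[0,0,0,0,0,0],[0,0,0,0,0,0],[0,0,0,0,0,0],[0,0,0,0,0,0],[0,0,0,0,0,0],[0,0,0,0,0,0],[0,0,0,0,0,0]]]'; python3 g.py .4407 .1378 .104 112
python3 - <<'E'
from h import *
im,d=imaging.get_image("side");cv2.imwrite("pics/s4.png",cv2.resize(im[130:270,190:330],None,fx=4,fy=4))
E
```

```text
time_s: 21.18
tcp_pos: [0.44, 0.139, 0.2092]
tool_rot: [3.14, 0.0, 1.955]
force: [0.6, 0.4, -0.1]
gripper_width: 0.0342
finger_force: 0.0
time_s: 22.02
tcp_pos: [0.4408, 0.1376, 0.208]
tool_rot: [-3.141, -0.0, 1.955]
force: [0.3, 0.1, -0.0]
gripper_width: 0.0342
finger_force: 0.0
at [0.4408 0.1376 0.208 ] shift [ 2.00e-04 -1.00e-04  1.04e-01] turn [-0.01 -0.    0.01] joints [ 0.23 -0.29  1.64 -0.    1.79 -0.16] t 22.02
```

View pics/s4.png

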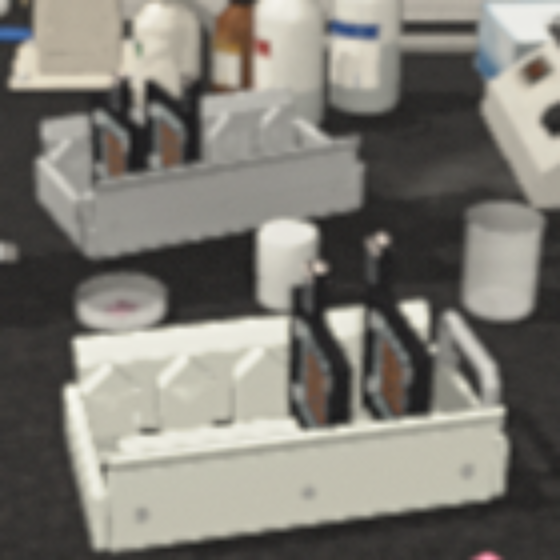

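Frame 2 is down in the second slot, with its tab at (317,270). Frame 3 is next.

```bash
python3 -m crank '[[[0,0,0.015,0,0,0],[0,0,0.035,0,0,0],[0,0,0.055,0,0,0],[0,0,0.075,0,0,0],[0,0,0.09,0,0,0],[0,0,0.099,0,0,0],[0,0,0.104,0,0,0],[0,0,0.104,0,0,0],[0,0,0.104,0,0,0],[0,0,0.104,0,0,0]]]' && python3 -m crank '[[[0,0,0,0,0,0],[0,0,0,0,0,0],[0,0,0,0,0,0],[0,0,0,0,0,0],[0,0,0,0,0,0],[0,0,0,0,0,0],[0,0,0,0,0,0],[0,0,0,0,0,0],[0,0,0,0,0,0],[0,0,0,0,0,0]]]' 0.0 && python3 -m crank '[[[0,0,-0.008,0,0,0],[0,0,-0.02,0,0,0],[0,0,-0.036,0,0,0],[0,0,-0.054,0,0,0],[0,0,-0.072,0,0,0],[0,0,-0.09,0,0,0],[0,0,-0.108,0,0,0],[0,0,-0.126,0,0,0],[0,0,-0.142,0,0,0],[0,0,-0.15,0,0,0]]]'; python3 g.py .5184 -.216 .25 100.6
```

```text
time_s: 22.9
tcp_pos: [0.4414, 0.138, 0.1053]
tool_rot: [3.14, 0.0, 1.955]
force: [-1.2, 0.3, 0.3]
gripper_width: 0.0338
finger_force: 0.0
time_s: 23.73
tcp_pos: [0.4408, 0.1378, 0.1043]
tool_rot: [3.141, 0.0, 1.955]
force: [0.1, 0.2, 2.9]
gripper_width: 0.0097
finger_force: 30.0
time_s: 24.57
tcp_pos: [0.441, 0.1379, 0.2573]
tool_rot: [3.139, 0.001, 1.955]
force: [1.1, 0.6, -0.7]
gripper_width: 0.01
finger_force: 30.0
at [0.441  0.1379 0.2573] shift [-0.3571 -0.061   0.0073] turn [1.800e-01 1.000e-02 1.143e+01] joints [ 0.23 -0.28  1.54 -0.    1.88 -0.16] t 24.57
```

```bash
python3 -m crank '[[[-0.015,-0.003,0,0,0,0],[-0.045,-0.008,0,0,0,1],[-0.08,-0.014,0,0,0,2],[-0.117,-0.02,0,0,0,3],[-0.154,-0.026,0,0,0,4],[-0.191,-0.033,0,0,0,5],[-0.228,-0.039,0,0,0,7],[-0.265,-0.045,0,0,0,8],[-0.302,-0.051,0,0,0,9],[-0.335,-0.057,0,0,0,11.4]]]' && python3 -m crank '[[[-0.015,0,0,0,0,0],[-0.0224,0.0004,0,0,0,0],[-0.0224,0.0004,0.01,0,0,0],[-0.0224,0.0004,0.02,0,0,0],[-0.0224,0.0004,0.03,0,0,0],[-0.0224,0.0004,0.04,0,0,0],[-0.0224,0.0004,0.045,0,0,0],[-0.0224,0.0004,0.045,0,0,0],[-0.0224,0.0004,0.045,0,0,0],[-0.0224,0.0004,0.045,0,0,0]]]'; python3 g.py .5184 -.216 .105 100.6
```

```text
time_s: 25.4
tcp_pos: [0.5134, -0.1964, 0.2538]
tool_rot: [-3.141, -0.0, 1.755]
force: [-0.3, 0.4, -1.0]
gripper_width: 0.0098
finger_force: 30.0
time_s: 26.23
tcp_pos: [0.5182, -0.2158, 0.2096]
tool_rot: [3.141, 0.001, 1.757]
force: [-0.5, -0.3, -0.0]
gripper_width: 0.0099
finger_force: 30.0
at [ 0.5182 -0.2158  0.2096] shift [-0.0002  0.      0.1046] turn [0.04 0.03 0.06] joints [-0.46 -0.02  1.39  0.    1.77 -0.64] t 26.23
```

```bash
python3 -m crank '[[[0,0,0.008,0,0,0],[0,0,0.018,0,0,0],[0,0,0.028,0,0,0],[0,0,0.038,0,0,0],[0,0,0.048,0,0,0],[0,0,0.056,0,0,0],[0,0,0.063,0,0,0],[0,0,0.07,0,0,0],[0,0,0.074,0,0,0],[0,0,0.074,0,0,0]]]'; python3 g.py .5184 -.216 .1045 100.6
```

```text
time_s: 27.07
tcp_pos: [0.5177, -0.2159, 0.1338]
tool_rot: [-3.14, -0.001, 1.756]
force: [-0.6, -0.1, -1.4]
gripper_width: 0.0092
finger_force: 30.0
at [ 0.5177 -0.2159  0.1338] shift [-0.0003  0.0007  0.0293] turn [-0.08 -0.06  0.03] joints [-0.46 -0.01  1.51 -0.    1.64 -0.64] t 27.07
```

```bash
python3 -m crank '[[[0,0.0003,0.004,0,0,0],[0,0.0003,0.008,0,0,0],[0,0.0003,0.012,0,0,0],[0,0.0003,0.016,0,0,0],[0,0.0003,0.02,0,0,0],[0,0.0003,0.023,0,0,0],[0,0.0003,0.026,0,0,0],[0,0.0003,0.028,0,0,0],[0,0.0003,0.03,0,0,0],[0,0.0003,0.03,0,0,0]]]'; python3 g.py .5184 -.216 .1045 100.6
```

```text
time_s: 27.9
tcp_pos: [0.5182, -0.2159, 0.1045]
tool_rot: [-3.141, -0.0, 1.756]
force: [-0.7, 0.4, -1.5]
gripper_width: 0.0097
finger_force: 30.0
at [ 0.5182 -0.2159  0.1045] shift [-0.0001  0.0001  0.    ] turn [-0.03 -0.02  0.03] joints [-0.46  0.    1.56  0.    1.58 -0.64] t 27.9
```

```bash
python3 -m crank '[[[0,0,0,0,0,0],[0,0,0,0,0,0],[0,0,0,0,0,0],[0,0,-0.004,0,0,0],[0,0,-0.014,0,0,0],[0,0,-0.03,0,0,0],[0,0,-0.055,0,0,0],[0,0,-0.08,0,0,0],[0,0,-0.105,0,0,0],[0,0,-0.13,0,0,0]]]' 0.034;python3 g.py .4927 .1320 .21 112
```

```text
time_s: 28.73
tcp_pos: [0.5183, -0.2159, 0.2376]
tool_rot: [3.14, 0.001, 1.756]
force: [0.1, -0.7, -0.6]
gripper_width: 0.0342
finger_force: 0.0
at [ 0.5183 -0.2159  0.2376] shift [0.3467 0.039  0.0273] turn [  0.06   0.05 -11.37] joints [-0.46 -0.01  1.34  0.    1.82 -0.64] t 28.73
```

```bash
python3 -m crank '[[[0.02,0.002,0.002,0,0,0],[0.055,0.006,0.004,0,0,-1],[0.09,0.01,0.007,0,0,-2],[0.127,0.014,0.01,0,0,-4],[0.164,0.018,0.013,0,0,-5],[0.201,0.022,0.016,0,0,-6],[0.238,0.027,0.019,0,0,-8],[0.275,0.031,0.022,0,0,-9],[0.312,0.035,0.025,0,0,-10],[0.3467,0.039,0.027,0,0,-11.4]]]' && python3 -m crank '[[[0,0,0,0,0,0],[0,0,0,0,0,0],[0,0,0,0,0,0],[0,0,0,0,0,0],[0,0,0,0,0,0],[0,0,0,0,0,0],[0,0,0,0,0,0],[0,0,0,0,0,0],[0,0,0,0,0,0],[0,0,0,0,0,0]]]'; python3 g.py .4927 .1320 .104 112
```

```text
time_s: 29.57
tcp_pos: [0.4923, 0.1339, 0.2092]
tool_rot: [3.14, 0.0, 1.956]
force: [0.3, -0.9, -0.2]
gripper_width: 0.0341
finger_force: 0.0
time_s: 30.4
tcp_pos: [0.4928, 0.1318, 0.208]
tool_rot: [-3.142, 0.0, 1.955]
force: [-0.2, -0.5, -0.2]
gripper_width: 0.0341
finger_force: 0.0
at [0.4928 0.1318 0.208 ] shift [ 0.0003 -0.      0.104 ] turn [-0.    0.    0.01] joints [ 0.19 -0.16  1.52 -0.    1.77 -0.19] t 30.4
```

```bash
python3 -m crank '[[[0,0,0.015,0,0,0],[0,0,0.035,0,0,0],[0,0,0.055,0,0,0],[0,0,0.075,0,0,0],[0,0,0.09,0,0,0],[0,0,0.099,0,0,0],[0,0,0.104,0,0,0],[0,0,0.104,0,0,0],[0,0,0.104,0,0,0],[0,0,0.104,0,0,0]]]' && python3 -m crank '[[[0,0,0,0,0,0],[0,0,0,0,0,0],[0,0,0,0,0,0],[0,0,0,0,0,0],[0,0,0,0,0,0],[0,0,0,0,0,0],[0,0,0,0,0,0],[0,0,0,0,0,0],[0,0,0,0,0,0],[0,0,0,0,0,0]]]' 0.0 && python3 -m crank '[[[0,0,-0.008,0,0,0],[0,0,-0.02,0,0,0],[0,0,-0.036,0,0,0],[0,0,-0.054,0,0,0],[0,0,-0.072,0,0,0],[0,0,-0.09,0,0,0],[0,0,-0.108,0,0,0],[0,0,-0.126,0,0,0],[0,0,-0.142,0,0,0],[0,0,-0.15,0,0,0]]]'; python3 g.py .4778 -.2491 .25 100.6
```

```text
time_s: 31.23
tcp_pos: [0.4934, 0.1321, 0.1054]
tool_rot: [3.14, 0.0, 1.955]
force: [-0.5, 0.6, 0.1]
gripper_width: 0.0346
finger_force: 0.0
time_s: 32.07
tcp_pos: [0.4929, 0.132, 0.1043]
tool_rot: [3.141, 0.0, 1.955]
force: [-0.9, -0.4, 2.5]
gripper_width: 0.0095
finger_force: 30.0
time_s: 32.9
tcp_pos: [0.493, 0.132, 0.2573]
tool_rot: [3.139, 0.001, 1.955]
force: [1.3, 0.6, -0.8]
gripper_width: 0.0099
finger_force: 30.0
at [0.493  0.132  0.2573] shift [-0.3476 -0.157   0.0071] turn [ 0.17  0.02 11.42] joints [ 0.19 -0.15  1.43 -0.    1.86 -0.19] t 32.9
```

```bash
python3 -m crank '[[[-0.015,-0.007,0,0,0,0],[-0.043,-0.019,0,0,0,1],[-0.077,-0.035,0,0,0,2],[-0.112,-0.051,0,0,0,3],[-0.147,-0.066,0,0,0,4],[-0.182,-0.082,0,0,0,5],[-0.217,-0.098,0,0,0,7],[-0.252,-0.114,0,0,0,8],[-0.287,-0.13,0,0,0,9],[-0.32,-0.1445,0,0,0,11.4]]]' && python3 -m crank '[[[-0.018,-0.004,0,0,0,0],[-0.0295,-0.0068,0,0,0,0],[-0.0295,-0.0068,0.01,0,0,0],[-0.0295,-0.0068,0.02,0,0,0],[-0.0295,-0.0068,0.03,0,0,0],[-0.0295,-0.0068,0.04,0,0,0],[-0.0295,-0.0068,0.045,0,0,0],[-0.0295,-0.0068,0.045,0,0,0],[-0.0295,-0.0068,0.045,0,0,0],[-0.0295,-0.0068,0.045,0,0,0]]]'; python3 g.py .4778 -.2491 .105 100.6
```

```text
time_s: 33.73
tcp_pos: [0.478, -0.2209, 0.2541]
tool_rot: [-3.141, -0.0, 1.755]
force: [1.6, 1.0, -0.9]
gripper_width: 0.0099
finger_force: 30.0
time_s: 34.57
tcp_pos: [0.4778, -0.2488, 0.2096]
tool_rot: [3.141, 0.001, 1.757]
force: [-0.5, -0.6, -1.1]
gripper_width: 0.0097
finger_force: 30.0
at [ 0.4778 -0.2488  0.2096] shift [-2.000e-04 -1.000e-04  1.046e-01] turn [0.04 0.03 0.07] joints [-0.54 -0.08  1.45  0.    1.77 -0.73] t 34.57
```

```bash
python3 -m crank '[[[0,0,0.008,0,0,0],[0,0,0.018,0,0,0],[0,0,0.028,0,0,0],[0,0,0.038,0,0,0],[0,0,0.048,0,0,0],[0,0,0.056,0,0,0],[0,0,0.063,0,0,0],[0,0,0.07,0,0,0],[0,0,0.074,0,0,0],[0,0,0.074,0,0,0]]]'; python3 g.py .4778 -.2491 .1045 100.6
```

```text
time_s: 35.4
tcp_pos: [0.4772, -0.2489, 0.1338]
tool_rot: [-3.14, -0.001, 1.756]
force: [0.1, -0.5, -0.8]
gripper_width: 0.01
finger_force: 30.0
at [ 0.4772 -0.2489  0.1338] shift [-0.0003  0.0006  0.0293] turn [-0.07 -0.06  0.03] joints [-0.54 -0.07  1.57 -0.    1.64 -0.73] t 35.4
```

```bash
python3 -m crank '[[[0,0.0003,0.004,0,0,0],[0,0.0003,0.008,0,0,0],[0,0.0003,0.012,0,0,0],[0,0.0003,0.016,0,0,0],[0,0.0003,0.02,0,0,0],[0,0.0003,0.023,0,0,0],[0,0.0003,0.026,0,0,0],[0,0.0003,0.028,0,0,0],[0,0.0003,0.03,0,0,0],[0,0.0003,0.03,0,0,0]]]'; python3 g.py .4778 -.2491 .1045 100.6
```

```text
time_s: 36.23
tcp_pos: [0.4777, -0.249, 0.1046]
tool_rot: [-3.141, -0.0, 1.756]
force: [-0.2, 0.2, -1.6]
gripper_width: 0.0101
finger_force: 30.0
at [ 0.4777 -0.249   0.1046] shift [-0.0001  0.      0.0001] turn [-0.03 -0.02  0.03] joints [-0.54 -0.06  1.62  0.    1.59 -0.73] t 36.23
```

Release, retreat upward and away, then check all four.

```bash
python3 -m crank '[[[0,0,0,0,0,0],[0,0,0,0,0,0],[0,0,0,0,0,0],[0,0,-0.004,0,0,0],[0,0,-0.014,0,0,0],[0,0,-0.03,0,0,0],[0,0,-0.055,0,0,0],[0,0,-0.08,0,0,0],[0,0,-0.105,0,0,0],[0,0,-0.13,0,0,0]]]' 0.034;python3 -m crank '[[[0.02,0,-0.01,0,0,0],[0.05,0,-0.02,0,0,0],[0.08,0,-0.03,0,0,0],[0.11,0,-0.04,0,0,0],[0.14,0,-0.04,0,0,0],[0.17,0,-0.04,0,0,0],[0.2,0,-0.04,0,0,0],[0.22,0,-0.04,0,0,0],[0.23,0,-0.04,0,0,0],[0.23,0,-0.04,0,0,0]]]'
python3 - <<'E'
from h import *
im,d=imaging.get_image("side");cv2.imwrite("pics/s5.png",cv2.resize(im[130:270,190:330],None,fx=4,fy=4))
c=imaging.camera_info("top");im,d=imaging.get_image("top"); P=cloud(d,c); z=P[...,2]
a=np.radians(10.6); ex=np.array([np.cos(a),np.sin(a)]); ey=np.array([-ex[1],ex[0]]); rc=np.array([.5394,-.2000])
u=(P[...,:2]-rc)@ex; v=(P[...,:2]-rc)@ey
for lo,hi,n0 in ((.112,.135,6),(.08,.1,30)):
    m=((z>lo)&(z<hi)&(abs(u)<.12)&(abs(v)<.07)).astype(np.uint8); n,l,s,ce=cv2.connectedComponentsWithStats(m)
    for i in range(1,n):
        if s[i,4]>n0: print(lo,s[i,4],"u %.4f v %.4f z %.4f"%(u[l==i].mean(),v[l==i].mean(),z[l==i].mean()),cv2.minAreaRect(P[l==i][:,:2].astype(np.float32))[1:])
E
```

```text
time_s: 37.07
tcp_pos: [0.4778, -0.249, 0.2376]
tool_rot: [3.141, 0.001, 1.756]
force: [0.7, -0.9, -0.2]
gripper_width: 0.0336
finger_force: 0.0
time_s: 37.9
tcp_pos: [0.4353, -0.0216, 0.2763]
tool_rot: [3.14, 0.0, 1.759]
force: [-0.5, -0.6, -0.5]
gripper_width: 0.034
finger_force: 0.0
0.112 31 u 0.0675 v 0.0373 z 0.1210 ((0.01109178364276886, 0.01943083480000496), 16.655763626098633)
0.112 34 u 0.0212 v 0.0127 z 0.1217 ((0.01004671398550272, 0.020534321665763855), 6.047779560089111)
0.112 32 u -0.0243 v -0.0129 z 0.1213 ((0.01085862796753645, 0.02114580012857914), 11.321930885314941)
0.112 33 u -0.0702 v -0.0367 z 0.1216 ((0.011059996671974659, 0.021504586562514305), 11.3921480178833)
0.08 104 u 0.0673 v -0.0125 z 0.0909 ((0.010991519317030907, 0.07814449816942215), 10.068426132202148)
0.08 64 u 0.0213 v -0.0252 z 0.0917 ((0.009767545387148857, 0.05113814026117325), 12.317866325378418)
0.08 45 u 0.0206 v 0.0333 z 0.0918 ((0.009841023944318295, 0.04366789385676384), 9.507528305053711)
0.08 32 u -0.0249 v -0.0386 z 0.0910 ((0.01015523262321949, 0.02376568131148815), 12.374532699584961)
0.08 69 u -0.0244 v 0.0237 z 0.0903 ((0.010438358411192894, 0.05215439200401306), 9.780762672424316)
0.08 103 u -0.0702 v 0.0110 z 0.0919 ((0.010065402835607529, 0.07874713838100433), 10.717844009399414)
```

View pics/s5.png

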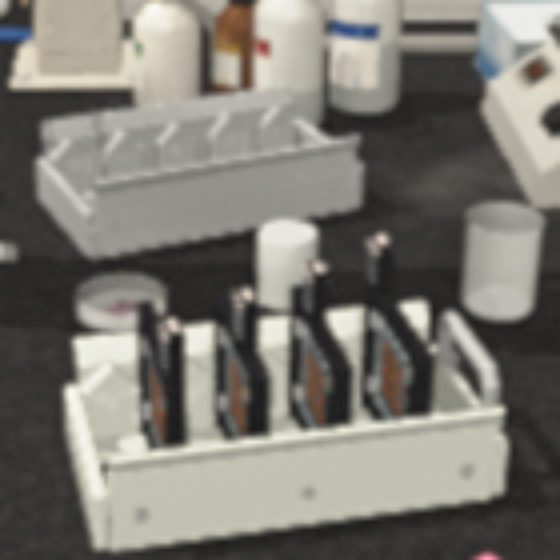

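All four frames are home. Tab tops measure z ≈ 0.121–0.122 and v ≈ +37, +13, −13 and −37 mm, and the dish, beaker and case have not moved. I'm handing in.

```bash
python3 -c "
from station import manip
print(manip.hand_in())"
```

```text
the job is handed in; nothing more can be done
None
```

All four frames are fully down and upright in the white rack in layer order 1–4 from the grip end, the dish, beaker and case are where they were, and the job was handed in at about 38 s, though the hand-in returned no verdict.

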